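Bring the digital microscope over the gold bridge and lock its boom

ROBOT

A 7-joint arm with a two-finger parallel gripper is mounted at the origin on the work surface. World frame = base frame: x ahead of the robot, y to its left, z up, the work surface at z = 0. Lengths are in m, angles in rad, forces in N, time in s.
With the tool pointing down it reaches from about 0.425 to 1.025 m from the base axis. Payload 3.6 kg.
Tool frame: the origin (TCP) lies at the very end of the fingers, on their centre line; the grasp point (between the pads) lies 19 mm behind it (r.grip_depth is the distance from the TCP to the grasp point, in m); z points along the fingers, y is the line along which they close (so a half turn about z gives the same grasp; the last joint's range is limited). The gripper opens to 85 mm and grips with 20 to 120 N. Pads are 22 mm wide; open, the fingers measure 114 mm over their backs; the gripper's body (76 mm by 85 mm) begins 54 mm behind the grasp point. The pads swing forward as they close: fully open they stand 13 mm farther back than shut.
Start: joints at [-1.353, 0.591, 0.048, 1.609, -0.033, 0.943, -0.034], TCP at [0.222, 0.69, 0.231] pointing down, gripper open.
Joint ranges: [-2.69, 2.69], [-0.47, 2.24], [-1.27, 1.36], [0.19, 2.51], [-1.53, 4.68], [0.08, 2.07], [-3.09, 3.09]. Speed limits (rad/s): [2.57, 2.57, 3.14, 3.14, 3.14, 3.14, 3.14].

INTERFACE

Orientations are given as a unit quaternion [w, x, y, z].
In Python, from rig import telemetry, eyes, r gives the robot as it stands.
- The arm moves only by the tool servo_tool, never from a script. Its argument "rows" is a list of rows, each a list of 3 entries, a list of its own where there are three numbers: the shift along the tool's x, y, z each as a share of 0.05 m, from -1 to 1, then the turn about the tool's z as a share of 6 degrees, from -1 to 1, then the opening, from 0 (shut) to 1 (fully open). A call has 1 to 20 rows; each row shifts and turns the commanded pose from where the row before left it, along the tool's axes as they then stand; what a row does not reach is not made up. A row lasts 1/10 s, in which the tool goes at most 50 mm and 8.59 degrees, less where a joint would pass 70% of its speed; a pose out of reach is approached as far as the arm can. A call with a number of a shift or a turn outside -1 to 1 is refused whole. A call with a gripper value outside its range is refused whole. The fingers move at their own pace and stop on an object; "grip_force" is the grip in N (left out, the last holds). Time passes only in rows, so rows that do not move let the fingers close. It gives the time, the measured TCP pose, the force, the opening and the grip force at its end, in the units of the state.
- telemetry.state(): the state, without advancing time (a new reading comes with each control period).
- eyes.camera(name): name is "scene" or "top"; returns the picture (384x512x3 uint8, red, green, blue); there is no depth.
- eyes.calibration(name): a dict with "mtx" (3x3 intrinsics, pixels), "world_to_cam" (4x4, takes a point from world to camera coordinates). Camera axes: x right, y down, z forward; pixel columns grow to the right and rows downward; lengths in m; the calibration is good to about 2 mm. A picture is of the moment at which its call begins. calibration takes no time and is no camera call.
- r.job_done(): hands the job in; it is judged then, once.
The state is a dict: "t": time; "joint_pos": joint angles; "qd": joint speeds; "joint_efforts": joint torques, N m; "tcp_pos": TCP position; "tcp_rot": TCP orientation; "force": force on the tool from outside, world axes, zero at the start; "moment": the same for the moment, N m; "finger_gap": opening from 0.0 (shut) to 1.0 (fully open); "gripper_force": force on a finger pad.
Only numpy, scipy, OpenCV 4.12 (cv2) and the standard library are available. Lean on these libraries where they do the work, as an engineer would, in place of code of your own. Each camera call takes 0.05 s, during which the arm holds its last target. There are 200 camera calls.

TASK

Set the digital microscope over the gold bridge: slacken the red wing knob on top of the boom clamp, slide the boom until the lens is centred above the gold bridge on its plaster cast, then turn the knob fully tight again. Leave the casts and the other loose things on the bench where they are.

Things in the scene. Friction and masses are not known exactly. Their poses are not given: they have to be found in the camera images.
- stand: Boom stand, fixed to the bench: ivory foot plate 210 x 200 x 18 mm, upright steel post 32 mm thick, 244 mm high, black cross head (top at 243 mm). Origin on the bench on the post's axis. The level steel boom (22 mm round, axis 213 mm high) slides through the cross head along the stand's y, on the line x = -58 mm; the microscope is on its +y end. The small black knob behind the post is not used.
- clamp_knob (a joint): Angle of the red wing knob (rad) about its upright axis at the stand's x = -58 mm, y = 0. 0: fully tight, at its stop; grows counterclockwise seen from above, to the slack stop at 1.4. It bites below about 0.7 and, tight, holds the boom against more than 20 N; above 0.7 the boom is free. It stays where it is left. Turning takes about 0.12 Nm, up to 0.2 Nm as it bites.
- knob_grip (a point): Point on the knob's axis at the middle of the wing, 8 mm below its top, 284 mm above the bench. The wing is a red bar 66 mm long (this point's x axis), 13 mm thick (y), from 262 to 292 mm above the bench, on a steel stem 24 mm across.
- boom (a joint): Travel of the boom with the microscope (m), 0 to 0.2, growing towards the stand's +y, away from the post: the microscope's axis stands at the stand's x = -58 mm, y = 105 mm + this value. About 0.9 kg; with the clamp slack it slides with about 1.5 N of friction and stays where it is left.
- lens (a point): Lens of the microscope: centre of the underside of the white ring light (78 mm across), 131 mm above the bench, on the microscope's upright axis. Axes parallel to the stand's. Above it: black zoom tube, grey holder ring (70 mm across, up to 226 mm), blue camera box on top.
- camera_grip (a point): Point on the microscope's upright axis inside the blue camera box on top of it, 17 mm below the box's top. The box is 46 x 46 mm (sides along this point's x and y) and reaches from 236 to 292 mm above the bench. Nothing beside it at that height: it can be taken from above or pushed.
- cast_gold: White plaster cast of a full row of teeth, loose, about 62 x 62 mm, 39 mm high, 0.13 kg, with a three-tooth gold bridge on one side. Origin on its underside straight below the middle of the bridge; the middle of the cast lies at about x = 0, y = -21 mm; the front teeth point to -x. It stands on the bench beneath the boom's line.
- bridge (a point): Top of the gold bridge (about 25 mm long, 12 mm wide), at its middle, 38 mm above the bench.
- cast_plain: A second white plaster cast of the same size and weight, without gold, loose, also beneath the boom's line about 150 mm from the other one. Origin on its underside below the same tooth. The two may be either way round.
- articulator: Black articulator with two mounted casts, 85 x 110 mm, 125 mm high, loose, not to be moved. Origin at the centre of its underside.
- bowl: Green rubber mixing bowl, 120 mm across, 65 mm high, loose, not to be moved. Origin at the centre of its underside.
- spatula: Mixing spatula with a wooden handle, 200 mm long, lying along its x axis, loose, not to be moved. Origin at its middle, on the bench.
- jar: Amber jar with a white lid, 64 mm across, 75 mm high, loose, not to be moved. Origin at the centre of its underside.
- bur_block: Wooden bur block 50 x 110 mm, 60 mm high with its burs, loose, not to be moved. Origin at the centre of its underside.
- beaker: White ceramic beaker, 70 mm across, 85 mm high, loose, not to be moved. Origin at the centre of its underside.
There are look-alikes about, which are no part of the job. What is shaped like the cast_gold but green is not meant.

How it is judged:
On the way, in this order (a step that is already met when the one before it is completed fails the run):
1. the clamp is slackened (knob turned counterclockwise past 0.65 rad) (value of joint clamp_knob above 0.6 rad), for 0.1 s.
2. the lens stands within 10 mm (horizontally) of the gold bridge (horizontal distance between lens and bridge below 0.01 m), for 0.2 s.
3. the clamp is tight again (knob within 0.2 rad of its tight stop) (value of joint clamp_knob below 0.2 rad), for 0.2 s.
At the end, for the whole second after the job is handed in: The lens stands within 10 mm, horizontally, of the middle of the gold bridge; the wing knob is tight, within 0.2 rad of its stop; the boom is still; both casts stand within 10 mm of where they were, and the other loose things within 20 mm (horizontal distance between lens and bridge below 0.01 m and value of joint clamp_knob below 0.2 rad and velocity of joint boom between -0.005 and 0.005 m/s and distance of each of cast_gold, cast_plain from where it was at the start of the episode below 0.01 m); the robot touches nothing.
It fails at once if a cast is shifted by more than 10 mm or tipped (distance of any of cast_gold, cast_plain from where it was at the start of the episode above 0.01 m or angle between any of cast_gold, cast_plain's own z axis and vertical above 0.3 rad).
It fails at once if another loose thing on the bench is shifted by more than 20 mm (distance of any of articulator, bowl, spatula, jar, bur_block, beaker from where it was at the start of the episode above 0.02 m).
It also fails if it takes over 58 s, if anything falls off the work surface, if the arm or the gripper's body presses on something with over 40 N, if the wrist force passes 120 N, or if a joint passes its speed limit or range.

## Working session

There is one attempt and no reset: what is moved stays moved. The work goes in short steps, Python scripts to look and compute and a tool call to move; the robot and the scene stay as the last step left them, time stands still between calls to the robot, and variables do not carry over. Pictures are saved under pics/ and viewed, at most 10 in all, crops included, and the job is handed in when it is done.

Besides the shell and the picture viewer there is one more tool, called after "Emit:" as name([rows], argument=value, ...), one row to a line, values as JSON. servo_tool: Moves the arm, as the interface text tells. Its arguments: {"type":"object","properties":{"rows":{"type":"array"},"grip_force":{"type":"number"}},"required":["rows"]}

```bash
mkdir -p pics
python3 - <<'E'
from rig import telemetry, eyes, r
import cv2,numpy as np
for n in("scene","top"):
    im=eyes.camera(n); cv2.imwrite(f"pics/{n}0.png",im[:,:,::-1])
    c=eyes.calibration(n); print(n,np.round(c["mtx"],1).tolist(),np.round(c["world_to_cam"],4).tolist())
s=telemetry.state(); print(s)
E
```

```text
scene [[402.5, 0.0, 256.5], [0.0, 402.5, 193.3], [0.0, 0.0, 1.0]] [[0.1201, 0.9926, -0.0189, -0.0453], [0.6989, -0.0981, -0.7084, -0.2875], [-0.705, 0.0719, -0.7055, 1.7804], [0.0, 0.0, 0.0, 1.0]]
top [[489.4, 0.0, 247.8], [0.0, 489.4, 195.3], [0.0, 0.0, 1.0]] [[0.0625, -0.998, 0.0051, -0.0569], [-0.9725, -0.0621, -0.2244, 0.6115], [0.2242, 0.0091, -0.9745, 1.6775], [0.0, 0.0, 0.0, 1.0]]
{'t': 0.1, 'joint_pos': array([-1.3534981 ,  0.59204945,  0.04833301,  1.60970276, -0.03330121,
        0.94267531, -0.03369957]), 'qd': array([-0.00125906, -0.00128028, -0.00048085, -0.00221816, -0.00134354,
        0.0012618 , -0.00046126]), 'joint_efforts': array([ 4.39406169e-03, -5.50001156e+01,  1.55322332e+00, -1.98824841e+01,
        9.75042349e-03,  3.81521575e-03,  2.07136623e-05]), 'tcp_pos': array([0.22149911, 0.689555  , 0.23023679]), 'tcp_rot': array([-9.23330652e-05,  1.54746701e-01,  9.87953657e-01, -1.01056164e-03]), 'force': array([-0.65565175, -0.19263246, -0.26128484]), 'moment': array([-0.0052375 ,  0.04385379,  0.0562722 ]), 'gripper_force': 0.0, 'finger_gap': 1.0004555026441466}
```

View pics/scene0.png

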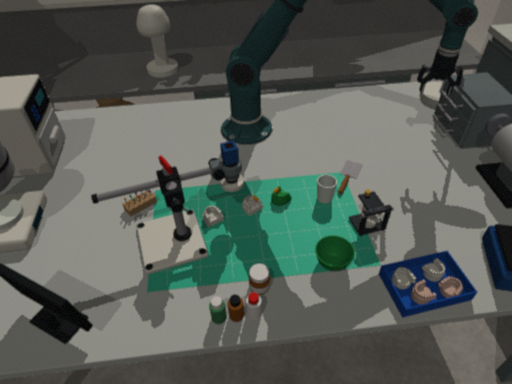

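View pics/top0.png

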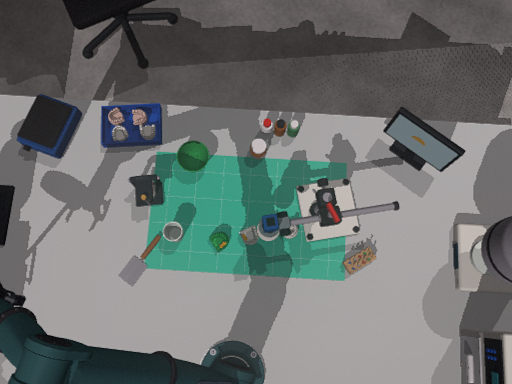

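The wing knob is red at scene (167,165) and top (333,211), and the blue camera box is at scene (230,153) and top (270,222). Candidates for the gold cast:
- white cast at scene (252,203), top (249,236)
- white cast at scene (212,215), top about (290,230)
- green look-alike at scene (281,197), top (220,241), not meant
- casts in the blue tray at scene (430,280), not meant

I'll crop close on the two white casts.

```bash
cat > h.py <<'E'
from rig import telemetry, eyes, r
import cv2,numpy as np
def ray(n,uv):
    c=eyes.calibration(n);T=np.array(c["world_to_cam"]);R,t=T[:3,:3],T[:3,3]
    return -R.T@t, R.T@np.linalg.inv(c["mtx"])@np.array([uv[0],uv[1],1.])
def plane(n,uv,z):
    o,d=ray(n,uv);return (o+d*(z-o[2])/d[2])
def two(a,b):
    (o,d),(p,e)=ray("scene",a),ray("top",b)
    s=np.linalg.lstsq(np.c_[d,-e],p-o,rcond=None)[0]
    return (o+d*s[0]+p+e*s[1])/2, np.linalg.norm(o+d*s[0]-p-e*s[1])
def proj(n,X):
    c=eyes.calibration(n);T=np.array(c["world_to_cam"]);q=c["mtx"]@(T[:3,:3]@np.array(X)+T[:3,3]);return q[:2]/q[2]
def blobs(im,lo,hi,roi,amin=8):
    x0,y0,x1,y1=roi
    m=cv2.inRange(cv2.cvtColor(im[y0:y1,x0:x1],cv2.COLOR_RGB2HSV),lo,hi)
    n,_,st,ce=cv2.connectedComponentsWithStats(m)
    return [(int(st[i,4]),st[i,:4]+[x0,y0,0,0],np.round(ce[i]+[x0,y0],1)) for i in range(1,n) if st[i,4]>=amin]
E
python3 - <<'E'
from h import *
S=cv2.cvtColor(cv2.imread("pics/scene0.png"),cv2.COLOR_BGR2RGB);T=cv2.cvtColor(cv2.imread("pics/top0.png"),cv2.COLOR_BGR2RGB)
a=cv2.resize(S[140:240,140:300],None,fx=5,fy=5,interpolation=cv2.INTER_CUBIC)
b=cv2.resize(T[170:270,200:360],None,fx=5,fy=5,interpolation=cv2.INTER_CUBIC)
cv2.imwrite("pics/cs.png",a[:,:,::-1]);cv2.imwrite("pics/ct.png",b[:,:,::-1])
for im,roi,n in((S,(140,140,300,240),"scene"),(T,(200,170,360,270),"top")):
    print(n,"gold",blobs(im,(12,90,90),(32,255,255),roi,3))
    print("red",blobs(im,(0,150,80),(6,255,255),roi,5),blobs(im,(172,150,80),(180,255,255),roi,5))
    print("blue",blobs(im,(100,130,40),(125,255,255),roi))
E
```

```text
scene gold [(13, array([274, 188,   5,   4]), array([276. , 189.4])), (107, array([140, 191,  15,  14]), array([145.7, 197.2])), (16, array([253, 196,   5,   4]), array([254.8, 197.6]))]
red [(68, array([159, 156,  12,  16]), array([164.5, 162.6]))] []
blue [(289, array([221, 140,  17,  25]), array([229.7, 152.8]))]
top gold [(21, array([242, 234,   5,   7]), array([244.1, 237. ])), (24, array([220, 242,   7,   6]), array([222.6, 244.4])), (122, array([343, 253,  17,  17]), array([351.9, 262.6]))]
red [(98, array([327, 202,  13,  21]), array([332.9, 212.2]))] []
blue [(181, array([262, 214,  17,  18]), array([269.9, 223.1]))]
```

View pics/cs.png

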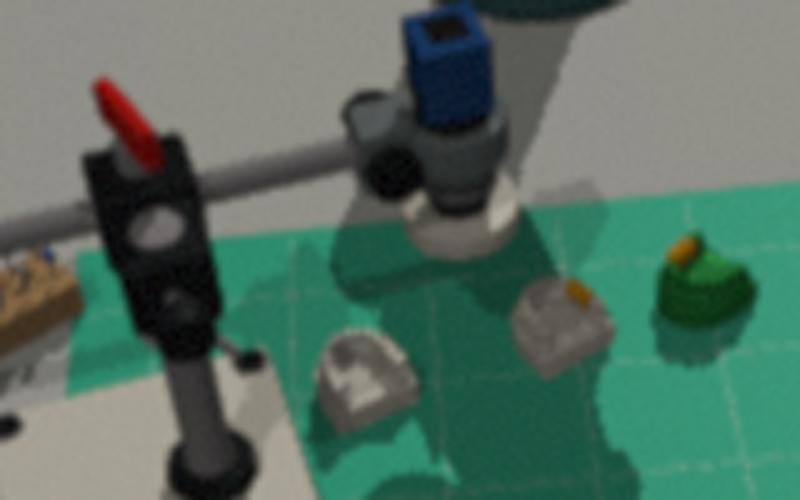

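View pics/ct.png

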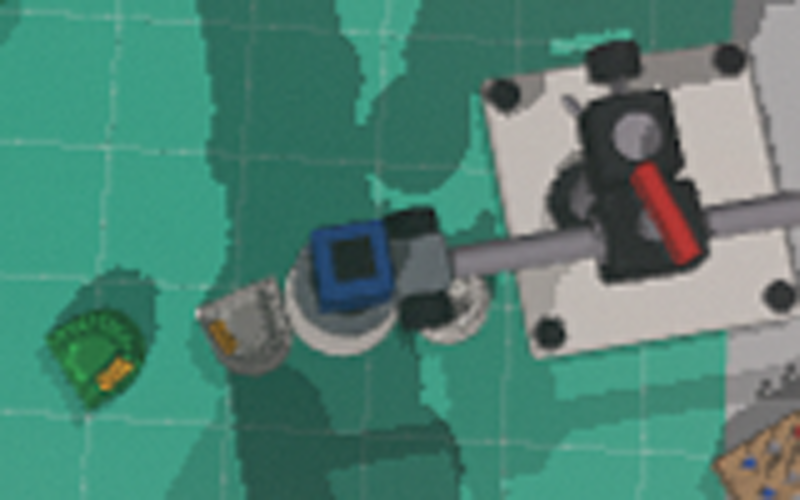

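The gold bridge is on the white cast at scene (255,198) and top (244,237), which is the left-hand white cast in the top view. The other white cast, at scene (213,215), has no gold and sits under the holder.

Run:
```python
from h import *
from scipy.spatial.transform import Rotation as Ro
T=cv2.cvtColor(cv2.imread("pics/top0.png"),cv2.COLOR_BGR2RGB);S=cv2.cvtColor(cv2.imread("pics/scene0.png"),cv2.COLOR_BGR2RGB)
print("bridge",two((254.8,197.6),(244.1,237)),plane("top",(244.1,237),.038),plane("scene",(254.8,197.6),.038))
print("knob",two((164.5,162.6),(332.9,212.2)),plane("top",(332.9,212.2),.289))
def pts(im,lo,hi,roi):
    x0,y0,x1,y1=roi;m=cv2.inRange(cv2.cvtColor(im[y0:y1,x0:x1],cv2.COLOR_RGB2HSV),lo,hi)
    return cv2.findNonZero(m).reshape(-1,2)+[x0,y0]
for n,im,roi in(("top",T,(320,195,350,230)),("scene",S,(150,150,180,180))):
    P=np.array([plane(n,p,.29)[:2] for p in pts(im,(0,150,80),(6,255,255),roi)]);m=P.mean(0)
    u,s,v=np.linalg.svd(P-m);q=(P-m)@v[0]
    print(n,"wing",m,np.degrees(np.arctan2(v[0][1],v[0][0])),np.ptp(q),np.ptp((P-m)@v[1]))
# camera box top, stand boom line
P=pts(T,(100,130,40),(125,255,255),(255,205,285,240)).astype(np.float32);print("box rect",cv2.minAreaRect(P))
# box top face centre: dark window centre at crop (354,258)
w=plane("top",(200+354/5,170+258/5),.292);print("window",w)
print("sc window",plane("scene",(140+446/5,140+27/5),.292))
# boom axis: far end / near end on top image
b=[plane("top",(200+p[0]/5,170+p[1]/5),.213) for p in((470,258),(590,245),(780,213))]
e=plane("top",(395,206),.213);print("boom",b,e)
# foot pads
for p in((505,95),(730,59),(549,333),(780,296)):print("pad",plane("top",(200+p[0]/5,170+p[1]/5),.02)[:2])
print("post",plane("top",(200+637/5,170+135/5),.244)[:2])
s=telemetry.state();q=s["tcp_rot"];R=Ro.from_quat([q[1],q[2],q[3],q[0]]).as_matrix();print(R.round(3))
```

```text
bridge (array([ 0.46805287, -0.01525028,  0.03684078]), np.float64(0.0019335307447771613)) [ 0.46796224 -0.01429925  0.038     ] [ 0.4691376 -0.0163247  0.038    ]
knob (array([ 0.52790564, -0.28663172,  0.28275584]), np.float64(0.0006103539642270866)) [ 0.52664674 -0.28588048  0.289     ]
top wing [ 0.52662677 -0.28561582] -150.87816302498163 0.06496393253312313 0.014845895735066117
scene wing [ 0.53670437 -0.28483345] 25.718102017225828 0.07727048148789967 0.014745148809876079
box rect ((270.1099548339844, 222.76998901367188), (16.54629898071289, 15.273507118225098), 81.8698959350586)
window [ 0.48456057 -0.09583893  0.292     ]
sc window [ 0.48573963 -0.09118518  0.292     ]
boom [array([ 0.50332409, -0.17396885,  0.213     ]), array([ 0.51677426, -0.25115664,  0.213     ]), array([ 0.54569803, -0.37373667,  0.213     ])] [ 0.57569317 -0.50041148  0.213     ]
pad [ 0.66153432 -0.21202776]
pad [ 0.69958222 -0.37730612]
pad [ 0.48695168 -0.2504622 ]
pad [ 0.52450554 -0.41658666]
post [ 0.58438114 -0.27474973]
[[-0.952  0.306 -0.   ]
 [ 0.306  0.952 -0.002]
 [-0.    -0.002 -1.   ]]
```

Emit:
servo_tool([
  [[0, 0, -0.9], 0, 1],
  [[0, 0, -0.9], 0, 1],
  [[0, 0, -0.9], 0, 1],
  [[0, 0, -0.9], 0, 1],
  [[-1, 0, 0], 0.75, 1],
  [[-1, 0, 0], 0.75, 1],
  [[-1, 0, 0], 0.75, 1],
  [[-1, 0, 0], 0.75, 1],
  [[-1, 0, 0], 0.75, 1],
  [[-1, 0, 0], 0.75, 1],
  [[-1, 0, 0], 0.75, 1],
  [[-1, 0, 0], 0.75, 1],
  [[-1, 0, 0], 0.75, 1],
  [[-1, 0, 0], 0.75, 1],
])

```text
t: 1.5
tcp_pos: [0.6064, 0.3882, 0.4104]
tcp_rot: [-0.0, 0.522, 0.853, -0.0]
force: [0.6, -0.6, -0.3]
finger_gap: 1.0
gripper_force: 0.0
```

Emit:
servo_tool([
  [[-1, 0, 0], 0.8, 1],
  [[-1, 0, 0], 0.8, 1],
  [[-1, 0, 0], 0.8, 1],
  [[-1, 0, 0], 0.8, 1],
  [[-1, 0, 0], 0.8, 1],
  [[-1, 0, 0], 0.8, 1],
  [[-1, 0, 0], 0.8, 1],
  [[-1, 0, 0], 0.8, 1],
  [[-1, 0, 0], 0.8, 0.7],
  [[-1, 0, 0], 0.8, 0.7],
  [[-0.5, 0, 0], 0.8, 0.7],
])

```text
t: 2.6
tcp_pos: [0.6413, -0.1235, 0.4114]
tcp_rot: [0.001, 0.849, 0.528, -0.001]
force: [0.9, -1.0, -0.6]
finger_gap: 0.702
gripper_force: 0.0
```

```bash
cat >> h.py <<'E'
from scipy.spatial.transform import Rotation as Ro
def go(tx,ty,tz,ang):
    """shift in tool axes now (shares), and tool turn (shares) to bring tool y to ang deg (mod 180)"""
    s=telemetry.state();q=s["tcp_rot"];R=Ro.from_quat([q[1],q[2],q[3],q[0]]).as_matrix()
    d=R.T@(np.array([tx,ty,tz])-s["tcp_pos"])
    y=np.degrees(np.arctan2(R[1,1],R[0,1])); a=(y-ang+90)%180-90
    print("t",s["t"],"shift shares",np.round(d/.05,2),"turn shares",round(a/6,2),"y ang",y.round(2),"j",np.round(s["joint_pos"],2),"F",s["force"].round(1))
E
python3 -c "
from h import *
go(.5275,-.2865,.35,-61.5)"
```

```text
t 2.6 shift shares [-3.93 -0.6   1.24] turn shares 5.88 y ang -26.24 j [-0.32  0.4   0.64  1.59 -0.25  1.23 -0.09] F [ 0.9 -1.  -0.6]
```

Emit:
servo_tool([
  [[-0.98, -0.15, 0], 0, 0.7],
  [[-0.98, -0.15, 0], 0, 0.7],
  [[-0.98, -0.15, 0], 0, 0.7],
  [[-0.98, -0.15, 0], 0, 0.7],
  [[0, 0, 0.3], 0.98, 0.7],
  [[0, 0, 0.3], 0.98, 0.7],
  [[0, 0, 0.3], 0.98, 0.7],
  [[0, 0, 0.3], 0.98, 0.7],
  [[0, 0, 0], 0.98, 0.7],
  [[0, 0, 0], 0.98, 0.7],
  [[0, 0, 0], 0, 0.7],
  [[0, 0, 0], 0, 0.7],
])

```text
t: 3.8
tcp_pos: [0.5321, -0.2804, 0.351]
tcp_rot: [-0.0, 0.968, 0.252, -0.0]
force: [-0.7, 0.3, -0.3]
finger_gap: 0.698
gripper_force: 0.0
```

```bash
python3 -c "
from h import *
go(.5275,-.2865,.268,-61.5)
for n,roi in(('top',(300,180,370,240)),('scene',(130,130,200,190))):
    im=eyes.camera(n);print(blobs(im,(0,150,60),(6,255,255),roi,5));x0,y0,x1,y1=roi
    cv2.imwrite('pics/k_'+n+'.png',cv2.resize(im[y0:y1,x0:x1,::-1],None,fx=5,fy=5,interpolation=cv2.INTER_CUBIC))
a,b=cv2.imread('pics/k_top.png'),cv2.imread('pics/k_scene.png');cv2.imwrite('pics/k.png',np.hstack([a,b]))
"
```

```text
t 3.8 shift shares [-0.14  0.06  1.66] turn shares 0.12 y ang -60.75 j [-0.17  0.41  0.82  1.79 -0.33  1.09 -0.3 ] F [-0.7  0.3 -0.3]
[]
[(93, array([159, 156,  13,  18]), array([165.1, 164.2]))]
```

View pics/k.png

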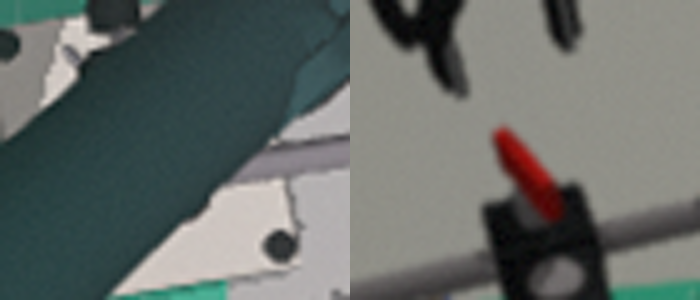

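The fingers stand astride the red wing in the scene view, with the wing at crop (530,175); the top view is blocked by the arm. Lowering and gripping.

Emit:
servo_tool([
  [[-0.14, 0.06, 0], 0.12, 0.7],
  [[0, 0, 0.42], 0, 0.7],
  [[0, 0, 0.42], 0, 0.7],
  [[0, 0, 0.42], 0, 0.7],
  [[0, 0, 0.4], 0, 0.7],
  [[0, 0, 0], 0, 0.7],
  [[0, 0, 0], 0, 0],
  [[0, 0, 0], 0, 0],
  [[0, 0, 0], 0, 0],
  [[0, 0, 0], 0, 0],
  [[0, 0, 0], 0, 0],
  [[0, 0, 0], 0, 0],
], grip_force=50)

```text
t: 5.1
tcp_pos: [0.5278, -0.2868, 0.2697]
tcp_rot: [0.0, 0.969, 0.245, 0.001]
force: [-1.9, 2.3, 5.5]
finger_gap: 0.141
gripper_force: 49.8
```

Emit:
servo_tool([
  [[0, 0, 0], -0.7, 0],
  [[0, 0, 0], -0.9, 0],
  [[0, 0, 0], -0.9, 0],
  [[0, 0, 0], -0.9, 0],
  [[0, 0, 0], -0.9, 0],
  [[0, 0, 0], 0, 0],
])

```text
t: 5.7
tcp_pos: [0.5284, -0.2875, 0.2697]
tcp_rot: [0.001, 0.89, 0.456, 0.001]
force: [0.2, -0.2, 5.8]
finger_gap: 0.141
gripper_force: 49.8
```

Emit:
servo_tool([
  [[0, 0, 0], -0.9, 0],
  [[0, 0, 0], -0.9, 0],
  [[0, 0, 0], -0.9, 0],
  [[0, 0, 0], -0.9, 0],
  [[0, 0, 0], -0.9, 0],
  [[0, 0, 0], -0.9, 0],
  [[0, 0, 0], -0.9, 0],
  [[0, 0, 0], -0.9, 0],
  [[0, 0, 0], 0, 0],
  [[0, 0, 0], 0, 0],
])

```text
t: 6.7
tcp_pos: [0.5298, -0.2877, 0.2697]
tcp_rot: [0.003, 0.661, 0.75, 0.001]
force: [3.5, -1.0, 4.7]
finger_gap: 0.141
gripper_force: 49.8
```

```bash
python3 -c "
from h import *
go(.5275,-.2865,.268,-61.5);print(telemetry.state()['moment'])"
```

```text
t 6.7 shift shares [ 0.03 -0.04  0.03] turn shares 11.46 y ang 7.26 j [ 0.11  0.42  0.43  1.87 -0.22  0.89  0.77] F [ 3.5 -1.   4.7]
[-0.25691496 -0.67842918  0.10216961]
```

Emit:
servo_tool([
  [[0, 0, 0], 0, 0.7],
  [[0, 0, 0], 0, 0.7],
  [[0, 0, 0], 0, 0.7],
  [[0, 0, 0], 0, 0.7],
  [[0, 0, -0.5], 0, 0.7],
  [[0, 0, -0.5], 0, 0.7],
  [[0, 0, -0.5], 0, 0.7],
  [[0, 0, -0.5], 0, 1],
  [[0, 0, 0], 0, 1],
  [[0, 0, 0], 0, 1],
])

```text
t: 7.7
tcp_pos: [0.5272, -0.2866, 0.3682]
tcp_rot: [-0.0, 0.66, 0.751, 0.0]
force: [-0.8, -0.5, -0.6]
finger_gap: 1.001
gripper_force: 0.0
```

```bash
python3 -c "
from h import *
go(.4855,-.094,.256,-77.5)"
```

```text
t 7.7 shift shares [ 3.93 -0.33  2.25] turn shares 14.15 y ang 7.38 j [ 0.07  0.32  0.47  1.76 -0.16  1.1   0.72] F [-0.8 -0.5 -0.6]
```

Emit:
servo_tool([
  [[0.98, -0.08, 0], 0, 1],
  [[0.98, -0.08, 0], 0, 1],
  [[0.98, -0.08, 0], 0, 1],
  [[0.98, -0.08, 0], 0, 1],
  [[0, 0, 0], 0.95, 1],
  [[0, 0, 0], 0.95, 1],
  [[0, 0, 0], 0.95, 1],
  [[0, 0, 0], 0.95, 1],
  [[0, 0, 0], 0.95, 1],
  [[0, 0, 0], 0.95, 1],
  [[0, 0, 0], 0.95, 1],
  [[0, 0, 0], 0.95, 1],
  [[0, 0, 0], 0.95, 1],
  [[0, 0, 0], 0.95, 1],
  [[0, 0, 0], 0.95, 1],
  [[0, 0, 0], 0.95, 1],
  [[0, 0, 0], 0.95, 1],
  [[0, 0, 0], 0.95, 1],
  [[0, 0, 0], 0.9, 1],
  [[0, 0, 0], 0, 1],
])

```text
t: 9.7
tcp_pos: [0.4853, -0.094, 0.3668]
tcp_rot: [-0.0, 0.994, 0.106, -0.002]
force: [-0.9, -0.2, -0.1]
finger_gap: 1.0
gripper_force: 0.0
```

```bash
python3 -c "
from h import *
go(.4855,-.094,.256,-77.5)
im=eyes.camera('scene');print(blobs(im,(100,130,40),(125,255,255),(200,120,260,190)),blobs(im,(0,150,60),(6,255,255),(130,130,200,190)))
im=im[90:240,140:300];cv2.imwrite('pics/b.png',cv2.resize(im[:,:,::-1],None,fx=4,fy=4,interpolation=cv2.INTER_CUBIC))"
```

```text
t 9.7 shift shares [0.01 0.   2.22] turn shares -0.05 y ang -77.8 j [-0.41  0.16  0.59  1.97 -0.11  1.04 -1.13] F [-0.9 -0.2 -0.1]
[(286, array([221, 140,  17,  25]), array([229.7, 153. ]))] [(160, array([154, 159,  22,  12]), array([164.8, 164.1]))]
```

View pics/b.png

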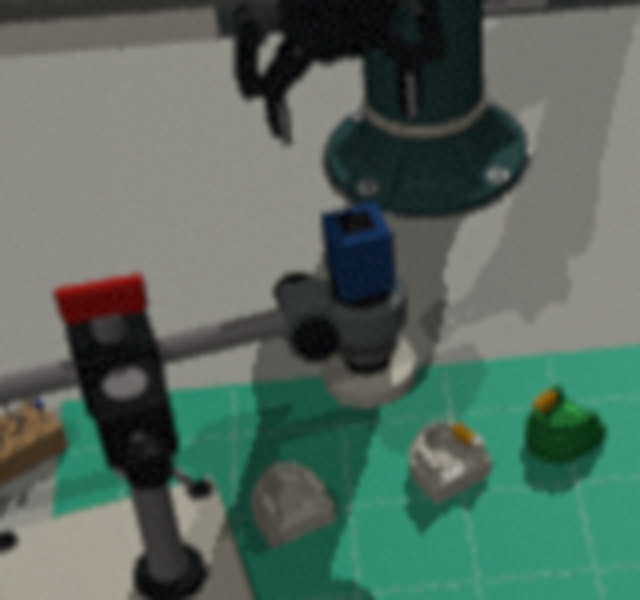

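The knob has turned, with its wing now lying across the clamp at crop (100,298). The camera box is unmoved below the open fingers at crop (358,250).

Emit:
servo_tool([
  [[0, 0, 0.5], 0, 1],
  [[0, 0, 0.5], 0, 1],
  [[0, 0, 0.5], 0, 1],
  [[0, 0, 0.4], 0, 1],
  [[0, 0, 0.3], 0, 1],
  [[0, 0, 0], 0, 1],
  [[0, 0, 0], 0, 0.3],
  [[0, 0, 0], 0, 0.3],
  [[0, 0, 0], 0, 0.3],
  [[0, 0, 0], 0, 0.3],
  [[0, 0, 0], 0, 0.3],
  [[0, 0, 0], 0, 0.3],
], grip_force=25)

```text
t: 10.95
tcp_pos: [0.4871, -0.0944, 0.2593]
tcp_rot: [-0.0, 0.994, 0.107, 0.001]
force: [-1.1, 0.8, 6.1]
finger_gap: 0.535
gripper_force: 27.4
```

```bash
python3 -c "
from h import *
go(.4685,-.0155,.256,-77.5)"
```

```text
t 10.95 shift shares [-0.03 -1.62  0.07] turn shares -0.04 y ang -77.75 j [-0.34  0.3   0.56  2.1  -0.22  0.79 -1.01] F [-1.1  0.8  6.1]
```

Emit:
servo_tool([
  [[0, -0.1, 0], 0, 0.3],
  [[0, -0.2, 0], 0, 0.3],
  [[0, -0.2, 0], 0, 0.3],
  [[0, -0.2, 0], 0, 0.3],
  [[0, -0.2, 0], 0, 0.3],
  [[0, -0.2, 0], 0, 0.3],
  [[0, -0.2, 0], 0, 0.3],
  [[0, -0.2, 0], 0, 0.3],
  [[0, -0.2, 0], 0, 0.3],
  [[0, -0.1, 0], 0, 0.3],
  [[0, 0, 0], 0, 0.3],
  [[0, 0, 0], 0, 0.3],
])

```text
t: 12.15
tcp_pos: [0.4668, -0.0055, 0.2593]
tcp_rot: [-0.001, 0.994, 0.107, -0.0]
force: [-4.1, 0.5, 11.4]
finger_gap: 0.533
gripper_force: 28.0
```

```bash
python3 -c "
from h import *
go(.4685,-.0155,.256,-77.5)"
```

```text
t 12.15 shift shares [-0.01  0.2   0.07] turn shares -0.04 y ang -77.73 j [-0.53  0.25  0.54  2.16 -0.19  0.77 -1.22] F [-4.1  0.5 11.4]
```

I overshot by 10 mm, so I'm moving back 0.2 and then releasing and rising.

Emit:
servo_tool([
  [[0, 0.1, 0], 0, 0.3],
  [[0, 0.1, 0], 0, 0.3],
  [[0, 0, 0], 0, 0.3],
  [[0, 0, 0], 0, 0.3],
  [[0, 0, 0], 0, 0.3],
])

```text
t: 12.65
tcp_pos: [0.4693, -0.0162, 0.2592]
tcp_rot: [-0.0, 0.994, 0.107, -0.0]
force: [-3.2, -2.8, 10.2]
finger_gap: 0.533
gripper_force: 27.9
```

Emit:
servo_tool([
  [[0, 0, 0], 0, 1],
  [[0, 0, 0], 0, 1],
  [[0, 0, 0], 0, 1],
  [[0, 0, 0], 0, 1],
  [[0, 0, -0.5], 0, 1],
  [[0, 0, -0.5], 0, 1],
  [[0, 0, -0.5], 0, 1],
  [[0, 0, -0.5], 0, 1],
  [[0, 0, -0.2], 0, 1],
  [[0, 0, 0], 0, 1],
])

```text
t: 13.65
tcp_pos: [0.4703, -0.0161, 0.3693]
tcp_rot: [-0.0, 0.994, 0.106, 0.001]
force: [0.6, -0.3, -1.0]
finger_gap: 0.997
gripper_force: 0.0
```

```bash
python3 -c "
from h import *
go(.5275,-.2875,.35,7.3)
im=eyes.camera('scene');T=eyes.camera('top')
print(blobs(im,(100,130,40),(125,255,255),(200,110,320,190)),blobs(im,(12,90,90),(32,255,255),(230,170,300,220),3))
print(blobs(T,(100,130,40),(125,255,255),(200,180,320,270)))
a=cv2.resize(im[90:240,180:300],(480,600),interpolation=cv2.INTER_CUBIC);b=cv2.resize(T[190:265,210:250],(320,600),interpolation=cv2.INTER_CUBIC)
cv2.imwrite('pics/m.png',np.hstack([a,b])[:,:,::-1])"
```

```text
t 13.65 shift shares [-0.03  5.55  0.38] turn shares -14.18 y ang -77.8 j [-0.58  0.11  0.58  2.01 -0.07  1.03 -1.32] F [ 0.6 -0.3 -1. ]
[(310, array([244, 134,  18,  25]), array([253.3, 146. ]))] [(14, array([274, 188,   5,   4]), array([275.9, 189.4])), (18, array([253, 196,   5,   5]), array([254.9, 197.9]))]
[]
```

View pics/m.png

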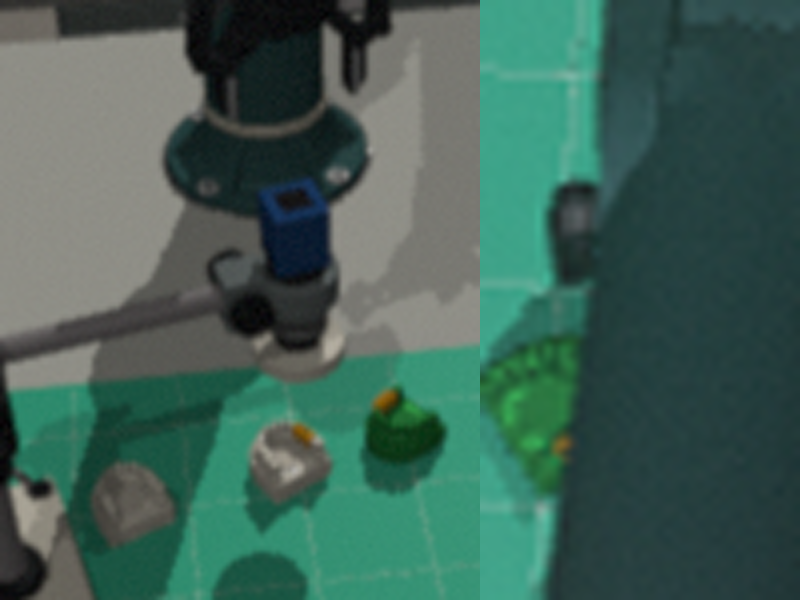

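The camera box top now sits at scene (253,140) and the lens ring stands over the white cast with the gold bridge at scene (255,198). Back to the knob.

Emit:
servo_tool([
  [[0, 0.93, 0], 0, 1],
  [[0, 0.93, 0], 0, 1],
  [[0, 0.93, 0], 0, 1],
  [[0, 0.93, 0], 0, 0.7],
  [[0, 0.93, 0], 0, 0.7],
  [[0, 0.9, 0], -0.9, 0.7],
  [[0, 0, 0], -0.95, 0.7],
  [[0, 0, 0], -0.95, 0.7],
  [[0, 0, 0], -0.95, 0.7],
  [[0, 0, 0], -0.95, 0.7],
  [[0, 0, 0], -0.95, 0.7],
  [[0, 0, 0], -0.95, 0.7],
  [[0, 0, 0], -0.95, 0.7],
  [[0, 0, 0], -0.95, 0.7],
  [[0, 0, 0], -0.95, 0.7],
  [[0, 0, 0], -0.95, 0.7],
  [[0, 0, 0], -0.95, 0.7],
  [[0, 0, 0], -0.95, 0.7],
  [[0, 0, 0], -0.95, 0.7],
  [[0, 0, 0], -0.9, 0.7],
])

```text
t: 15.75
tcp_pos: [0.5273, -0.2869, 0.3659]
tcp_rot: [-0.002, 0.661, 0.751, -0.001]
force: [-0.3, -0.9, -0.2]
finger_gap: 0.699
gripper_force: 0.0
```

```bash
python3 -c "
from h import *
go(.5278,-.287,.268,7.3)
T=eyes.camera('top');S=eyes.camera('scene')
print(blobs(T,(100,130,40),(125,255,255),(200,180,320,270)),blobs(S,(100,130,40),(125,255,255),(200,110,320,190)))
print('box now scene',plane('scene',(253.25,139.5),.292),'blob shift',plane('scene',(253.3,146),.27)-plane('scene',(229.7,153),.27))
"
```

```text
t 15.75 shift shares [-0.01  0.02  1.96] turn shares 0.0 y ang 7.31 j [ 0.15  0.32  0.36  1.76 -0.12  1.09  0.68] F [-0.3 -0.9 -0.2]
[(169, array([238, 218,  15,  18]), array([245. , 227.3]))] [(316, array([244, 134,  18,  25]), array([253.3, 146. ]))]
box now scene [ 0.46714094 -0.01532527  0.292     ] blob shift [-0.02383293  0.07560728  0.        ]
```

```bash
python3 -c "
from h import *
T=eyes.camera('top')
cv2.imwrite('pics/t2.png',cv2.resize(T[190:260,205:285,::-1],None,fx=8,fy=8,interpolation=cv2.INTER_CUBIC))"
```

```text
(no output)
```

View pics/t2.png

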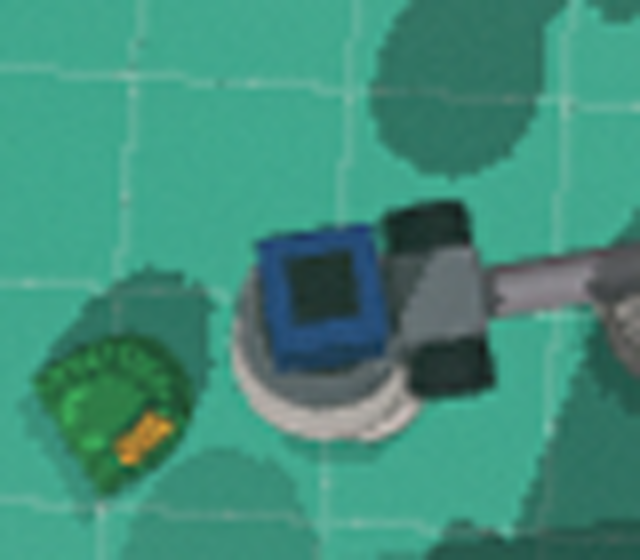

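The camera box's window sits at crop (322,286), which is top (245.3,225.8). That puts its axis at about (0.468,-0.017), within about 3 mm of the bridge. Gripping the knob and tightening.

Emit:
servo_tool([
  [[0, 0, 0.5], 0, 0.7],
  [[0, 0, 0.5], 0, 0.7],
  [[0, 0, 0.5], 0, 0.7],
  [[0, 0, 0.42], 0, 0.7],
  [[0, 0, 0], 0, 0.7],
  [[0, 0, 0], 0, 0],
  [[0, 0, 0], 0, 0],
  [[0, 0, 0], 0, 0],
  [[0, 0, 0], 0, 0],
  [[0, 0, 0], 0, 0],
  [[0, 0, 0], 0, 0],
], grip_force=50)

```text
t: 17.0
tcp_pos: [0.5297, -0.2878, 0.2739]
tcp_rot: [0.002, 0.662, 0.75, 0.001]
force: [2.1, 0.0, 6.1]
finger_gap: 0.136
gripper_force: 51.9
```

Emit:
servo_tool([
  [[0, 0, 0], 0.8, 0],
  [[0, 0, 0], 0.8, 0],
  [[0, 0, 0], 0.8, 0],
  [[0, 0, 0], 0.8, 0],
  [[0, 0, 0], 0.8, 0],
  [[0, 0, 0], 0.8, 0],
  [[0, 0, 0], 0.8, 0],
  [[0, 0, 0], 0.8, 0],
  [[0, 0, 0], 0.8, 0],
  [[0, 0, 0], 0.8, 0],
  [[0, 0, 0], 0.8, 0],
  [[0, 0, 0], 0.8, 0],
  [[0, 0, 0], 0.8, 0],
  [[0, 0, 0], 0.8, 0],
  [[0, 0, 0], 0.4, 0],
  [[0, 0, 0], 0, 0],
  [[0, 0, 0], 0, 0],
  [[0, 0, 0], 0, 0],
])

```text
t: 18.8
tcp_pos: [0.5278, -0.2868, 0.2738]
tcp_rot: [-0.001, 0.971, 0.237, 0.0]
force: [-2.2, 3.3, 10.9]
finger_gap: 0.137
gripper_force: 52.6
```

```bash
python3 -c "
from h import *
go(.5278,-.287,.268,-61.5);print(telemetry.state()['moment'])
S=eyes.camera('scene');print(blobs(S,(100,130,40),(125,255,255),(200,110,320,190)))"
```

```text
t 18.8 shift shares [-0.    0.    0.12] turn shares -0.17 y ang -62.53 j [-0.04  0.45  0.65  1.87 -0.34  0.93 -0.32] F [-2.2  3.3 10.9]
[ 0.62281809  0.49300945 -0.07576443]
[(317, array([244, 134,  18,  25]), array([253.3, 146. ]))]
```

Emit:
servo_tool([
  [[0, 0, 0], 0.5, 0],
  [[0, 0, 0], 0.5, 0],
  [[0, 0, 0], 0, 0],
  [[0, 0, 0], 0, 0],
])

```text
t: 19.25
tcp_pos: [0.5278, -0.2867, 0.2739]
tcp_rot: [-0.0, 0.981, 0.192, -0.001]
force: [-2.5, 2.4, 11.4]
finger_gap: 0.141
gripper_force: 79.3
```

```bash
python3 -c "
from h import *
go(.5278,-.287,.268,-61.5);print(telemetry.state()['moment'])"
```

```text
t 19.25 shift shares [-0.    0.01  0.12] turn shares -1.06 y ang -67.88 j [-0.06  0.46  0.68  1.88 -0.35  0.93 -0.4 ] F [-2.5  2.4 11.4]
[0.54745632 0.50659331 1.89499398]
```

The moment jumped to 1.9 Nm, so the knob is on its stop. Releasing and retreating.

Emit:
servo_tool([
  [[0, 0, 0], -0.7, 0],
  [[0, 0, 0], 0, 0.7],
  [[0, 0, 0], 0, 0.7],
  [[0, 0, 0], 0, 0.7],
  [[0, 0, 0], 0, 0.7],
  [[0, 0, -0.5], 0, 0.7],
  [[0, 0, -0.5], 0, 0.7],
  [[0, 0, -0.5], 0, 0.7],
  [[0, 0, -0.5], 0, 0.7],
  [[0, 0, -0.5], 0, 0.7],
  [[0.7, 0, -0.5], 0, 0.7],
  [[0.9, 0, 0], 0, 0.7],
  [[0.9, 0, 0], 0, 0.7],
  [[0.9, 0, 0], 0, 0.7],
  [[0.9, 0, 0], 0, 0.7],
  [[0, 0, 0], 0, 0.7],
  [[0, 0, 0], 0, 0.7],
])

```text
t: 20.95
tcp_pos: [0.7226, -0.1929, 0.4205]
tcp_rot: [-0.0, 0.975, 0.223, -0.001]
force: [-0.2, -0.4, -0.2]
finger_gap: 0.699
gripper_force: 0.0
```

```bash
python3 -c "
from h import *
go(.5278,-.287,.268,-61.5)
S=eyes.camera('scene');T=eyes.camera('top')
print(blobs(S,(100,130,40),(125,255,255),(200,110,320,190)),blobs(S,(12,90,90),(32,255,255),(230,170,300,220),3))
x=[]
m=cv2.inRange(cv2.cvtColor(S[150:180,150:180],cv2.COLOR_RGB2HSV),(0,150,80),(6,255,255))
P=np.array([plane('scene',p+[150,150],.29)[:2] for p in cv2.findNonZero(m).reshape(-1,2)]);v=np.linalg.svd(P-P.mean(0))[2][0];print('wing',P.mean(0),np.degrees(np.arctan2(v[1],v[0])))
cv2.imwrite('pics/f.png',cv2.resize(S[90:240,140:300,::-1],None,fx=4,fy=4,interpolation=cv2.INTER_CUBIC))"
```

```text
t 20.95 shift shares [-4.32 -0.    3.06] turn shares -0.45 y ang -64.18 j [-0.18  0.56  0.67  1.34 -0.34  1.35 -0.64] F [-0.2 -0.4 -0.2]
[(274, array([244, 134,  18,  24]), array([253.9, 145.8]))] [(15, array([274, 188,   5,   4]), array([275.9, 189.5])), (13, array([253, 196,   5,   5]), array([255.2, 197.5]))]
wing [ 0.54595576 -0.28207176] 25.45285455442048
```

View pics/f.png

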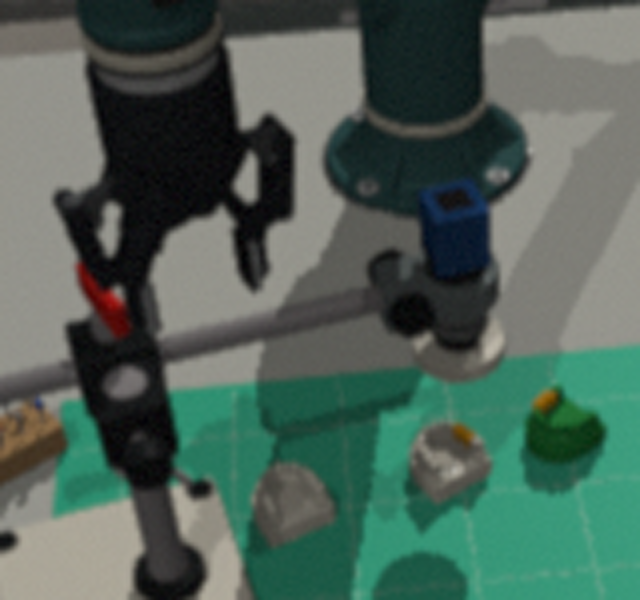

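The wing is back at its starting angle (25.5° against 25.7°), with the knob at crop (103,300). The microscope is still over the gold cast, the casts haven't moved, and the gripper is clear.

```bash
python3 -c "
from rig import r
print(r.job_done())"
```

```text
the job is handed in; nothing more can be done
None
```

The job is handed in: the microscope stands about 3 mm from the middle of the gold bridge by my camera measurements, the knob is back tight on its stop, and the casts stayed put; no verdict was returned.

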